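# Close a split regulator housing on its dowels and hold it shut

## Task

The tire-inflator regulator screwed to the bench stands open: first turn its knob so that the pointed end of the bar points at the long white index mark. Then set the loose cover over the knob onto the two dowels, press it fully home against its springs until the two halves meet, and finish while still holding it pressed shut (do not let go), so that the screws could be put in. Leave the bottle, spacer, light mount and pressure gauge where they are.

Things in the scene. Friction and masses are not known exactly. Their poses are not given: they have to be found in the camera images.
- housing_face (a point): Lower half of the regulator's split housing, a dark steel block 170 (x) x 70 (y) mm on a 186 x 78 x 6 mm foot plate, screwed to the bench. This point is the centre of its flat top (parting) face, 30 mm above the bench; x along the length (level), y across, z up. The knob stands at the centre, a dowel and a spring pad towards each end.
- dowel_a (a point): Root, on the parting face, of the round steel dowel at the housing's x = +60 mm, y = 0; the other dowel stands at x = -60 mm, y = 0. Both are 8 mm in diameter and 18 mm high, the upper 6 mm tapering to 3 mm.
- pad_a (a point): Point on the face at the housing's x = +45 mm, y = 0, where a 10 mm round spring pad stands 5 mm proud; its twin is at x = -45 mm. They move together, take about 5 N in all to start down and about 9 N to be flush with the face, and hold the cover about 5 mm up whenever it is not pressed: its own weight does not press them down.
- index_mark (a point): Middle of the long broad white index mark on the parting face, 30 mm from the centre on the housing's +x side; the other, short thin ticks round the knob mean nothing here.
- knob (a joint): Angle of the knob about the vertical axis through the centre of the face, rad: 0 when the pointed end of its bar points at the index mark (along the housing's +x), growing counter-clockwise seen from above; turns from -1.6 to 1.6 and stays where it is left (it takes about 0.06 N m to turn).
- knob_grip (a point): Knob: a bare aluminium bar standing on the parting face, 42 mm long, 10 mm wide, 30 mm high (its top is 60 mm above the bench), with flat sides, one pointed end and a black line on top running to that end. This point is on the turning axis, 20 mm above the face; x points along the bar to its pointed end, z up.
- cover_mid (a point): Loose cover (upper half), grey plastic, about 0.2 kg, lying right side up on the bench: a hollow dome, open below, 70 (x) x 34 (y) x 44 (z) mm with flat upright sides and 4 mm walls, inside 62 x 26 x 38 mm, and a flange at either end. This point is the centre of the dome, 22 mm above the underside; x along the length, z up. Fully home, it is 22 mm above the parting face.
- cover_hole (a point): Mouth, on the underside, of the 10 mm hole through the cover's flange at its x = +60 mm, y = 0; the other is at x = -60 mm. The flanges are 12 mm thick, 40 mm wide, and reach 75 mm from the centre at each end. The cover may go on either way round, and passes over the knob's bar only when that lies along the housing.
- cover: The same loose cover; the origin is the centre of its underside, axes as for cover_mid.
- housing: The same lower half of the housing with all it carries; the origin is at bench height under the centre of its face.
- bottle: Bystander: closed blue plastic bottle, 66 mm in diameter, 170 mm high; origin at the centre of its underside.
- spacer: Bystander: chrome headset spacer, a ring 36 mm in diameter, 15 mm high; origin at the centre of its underside.
- mount: Bystander: black plastic light mount, a 50 x 30 mm foot with a 36 mm round socket, 30 mm high; origin at the centre of its underside.
- gauge: Bystander: steel tire pressure gauge lying face up, 64 mm in diameter, 29 mm high, with short stubs on either side (up to 60 mm from the centre); origin at the centre of its underside.
Things that resemble listed ones, but are neither listed nor needed, are in the scene too. What is shaped like the housing but yellow is not meant. What is shaped like the cover but green is not meant.

How it is judged:
By the outcome, as a careful person would: the job done as asked, in the order asked, and still so for the second after the job is handed in, while the arm keeps its last pose, push and grip.
It also fails if it takes over 58 s, if anything falls off the work surface, if the arm or the gripper's body presses on something with over 40 N, if the wrist force passes 120 N, or if a joint passes its speed limit or range.

## Robot

A 6-joint arm with a two-finger parallel gripper is mounted at the origin on the work surface. World frame = base frame: x ahead of the robot, y to its left, z up, the work surface at z = 0. Lengths are in m, angles in rad, forces in N, time in s.
With the tool pointing down it reaches from about 0.35 to 1 m from the base axis. Payload 7.1 kg.
Tool frame: the origin (TCP) lies midway between the tips of the shut fingers; the grasp point (between the pads) lies 19 mm behind it; x points along the fingers, z is the direction in which the jaws open and shut, and the axes are right-handed (so a half turn about x gives the same grasp; the last joint's range is limited). The gripper opens to 85 mm and grips with 20 to 120 N. Pads are 22 mm wide; open, the fingers measure 114 mm over their backs; the gripper's body (76 mm by 85 mm) begins 54 mm behind the grasp point. The pads swing forward as they close: fully open they stand 13 mm farther back than shut.
Start: joints at [1.283, 0.423, 1.63, -0, 1.089, -0.019], TCP at [0.166, 0.603, 0.231] pointing down, gripper open.
Joint ranges: [-3, 3], [-0.9, 2.11], [0.09, 2.58], [-1.31, 4.45], [0.11, 2.69], [-2.54, 2.54]. Speed limits (rad/s): [2.39, 2.39, 3.01, 3.14, 3.14, 3.14].

## Interface

Orientations are given as a 3x3 rotation matrix whose columns are the frame's x, y, z axes.
In Python, from bench import * gives the robot as it stands. The module is installed in compiled form; this text tells all that it offers.
- The arm moves only by the tool drive_tool, never from a script. Its argument "motion" is a list of rows, each an object with "travel": the shift along the world's x, y, z normalised to -1 to 1, where 1 is 200 mm, a list of three; "twist": the turn, a rotation vector about the world's x, y, z normalised to -1 to 1, where 1 is 45 degrees, a list of three; "hand": the opening in per cent of the stroke, from 0 (shut) to 100 (fully open). A call has 1 to 12 rows; each row is the pose to reach, as a shift and turn from the pose measured when the call began; what a row does not reach only later rows make up. A row lasts 1/8 s, in which the tool goes at most 62.5 mm and 10.7 degrees, less where a joint would pass 70% of its speed; a pose out of reach is approached as far as the arm can. A call with a number of a shift or a turn outside -1 to 1 is refused whole. A call with a gripper value outside its range is refused whole. The fingers move at their own pace and stop on an object; "squeeze" is the grip in N (left out, the last holds). Time passes only in rows, so rows that repeat a pose let the fingers close. It gives the time, the measured TCP pose, the force and the opening at its end, in the units of the state.
- sense(): the state, without advancing time (a new reading comes with each control period).
- snapshot(name): name is "side" or "top"; returns the picture (400x640x3 uint8, blue, green, red); there is no depth.
- camera_model(name): a dict with "fovy" (degrees; the focal length in pixels is half the picture's height over the tangent of half this angle, whatever the lens; pixels are square), "cx", "cy" (the principal point, pixels), "T" (4x4, takes a point from camera to world coordinates). Camera axes: x right, y up, looking along -z (the intrinsics and any distortion apply to the point x, -y, -z); pixel columns grow to the right and rows downward; lengths in m; the calibration is good to about 2 mm. A picture is of the moment at which its call begins. camera_model takes no time and is no camera call.
- sign_off(): hands the job in, once; it reports no verdict.
The state is a dict: "t": time; "joints": joint angles; "joint_velocities": joint speeds; "joint_efforts": joint torques, N m; "tool_pos": TCP position; "tcp_rot": TCP orientation; "contact_force": force on the tool from outside, world axes, zero at the start; "torque": the same for the moment, N m; "opening": finger opening in m.
Only numpy, scipy, OpenCV 4.12 (cv2) and the standard library are available. Lean on these libraries where they do the work, as an engineer would, in place of code of your own. Each camera call takes 0.05 s, during which the arm holds its last target.

## Working session

There is one attempt and no reset: what is moved stays moved. The work goes in short steps, Python scripts to look and compute and a tool call to move; the robot and the scene stay as the last step left them, time stands still between calls to the robot, and variables do not carry over. Pictures are saved under pics/ and viewed, and the job is handed in when it is done.

Besides the shell and the picture viewer there is one more tool, called after ">>>" by a JSON object that holds its "name" and its "arguments". drive_tool: Moves the arm, as the interface text tells. Scaled input: -1 to 1 covers 200 mm each way for a shift and 45 degrees each way for a turn. Its arguments: {"type":"object","properties":{"motion":{"type":"array","items":{"type":"object","properties":{"travel":{"type":"array","items":{"type":"number","minimum":-1,"maximum":1}},"twist":{"type":"array","items":{"type":"number","minimum":-1,"maximum":1}},"hand":{"type":"number"}}}},"squeeze":{"type":"number"}},"required":["motion"]}

```bash
mkdir -p pics
python3 - <<'E'
from bench import *
import cv2
s=sense()
for k in s: print(k,s[k])
for n in ("side","top"):
    cv2.imwrite(f"pics/{n}0.png",snapshot(n)); print(n,camera_model(n))
E
```

```text
t 0.0
joints [ 1.28300450e+00  4.23840142e-01  1.63068308e+00  1.32950517e-05
  1.08859628e+00 -1.89961833e-02]
joint_velocities [ 9.92749830e-04 -1.82082151e-05  1.51511775e-03 -8.31275681e-04
  2.57300526e-04  7.52013537e-04]
joint_efforts [ 8.79059407e-04 -5.57388425e+01 -2.81742293e+01  2.55091965e-05
  7.25059159e-03 -1.10042757e-05]
tool_pos [0.16579749 0.60204676 0.23054884]
tcp_rot [[-4.44669108e-04 -9.64089787e-01  2.65576138e-01]
 [-1.46071222e-03  2.65576507e-01  9.64088681e-01]
 [-9.99998834e-01  4.07701437e-05 -1.52635140e-03]]
contact_force [ 0.40870939  0.01266612 -0.31828599]
torque [ 0.0595662  -0.00574711 -0.02401867]
opening 0.08505881488648376
side {'fovy': 51.34188914459498, 'cx': 316.27958649177543, 'cy': 201.8529557121881, 'T': array([[-0.96689012,  0.17582582, -0.18495613,  0.42010667],
       [-0.25444362, -0.6087185 ,  0.7514787 ,  0.69454135],
       [ 0.01954314,  0.77365824,  0.63330166,  0.70340664],
       [ 0.        ,  0.        ,  0.        ,  1.        ]])}
top {'fovy': 51.67692183607288, 'cx': 315.5953818051583, 'cy': 203.5842494543487, 'T': array([[ 0.01235839,  0.99672211, -0.07995184,  0.54993349],
       [-0.99977637,  0.01368924,  0.01611898, -0.04750428],
       [ 0.01716063,  0.07973475,  0.99666839,  1.09654738],
       [ 0.        ,  0.        ,  0.        ,  1.        ]])}
```

```bash
ls . pics
```

```text
.:
pics

pics:
side0.png
top0.png
```

View pics/side0.png

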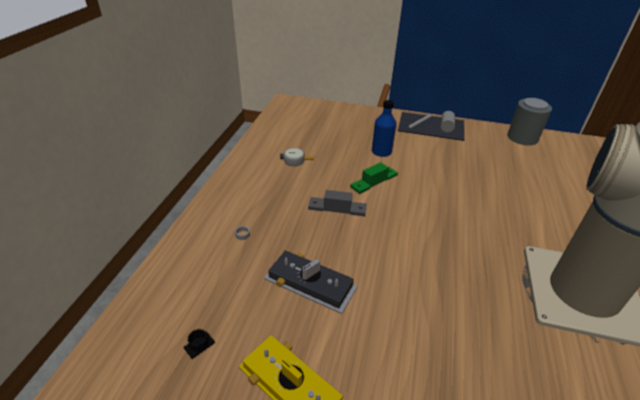

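View pics/top0.png

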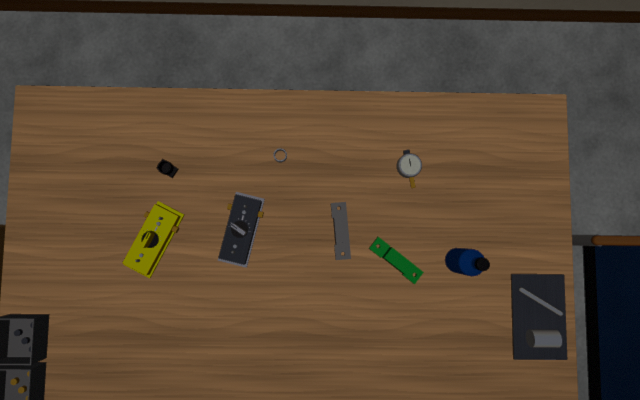

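Run:
```python
import cv2,numpy as np
t=cv2.imread("pics/top0.png"); s=cv2.imread("pics/side0.png")
def c(im,x0,y0,w,h,k): return cv2.resize(im[y0:y0+h,x0:x0+w],None,fx=k,fy=k,interpolation=cv2.INTER_CUBIC)
cv2.imwrite("pics/ct1.png",np.hstack([c(t,205,180,70,100,6),c(t,320,190,50,80,6)[:480].copy() if 0 else c(t,310,180,60,100,6)]))
cv2.imwrite("pics/cs1.png",np.hstack([c(s,255,180,120,140,4)]))
```

```text
(no output)
```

View pics/ct1.png

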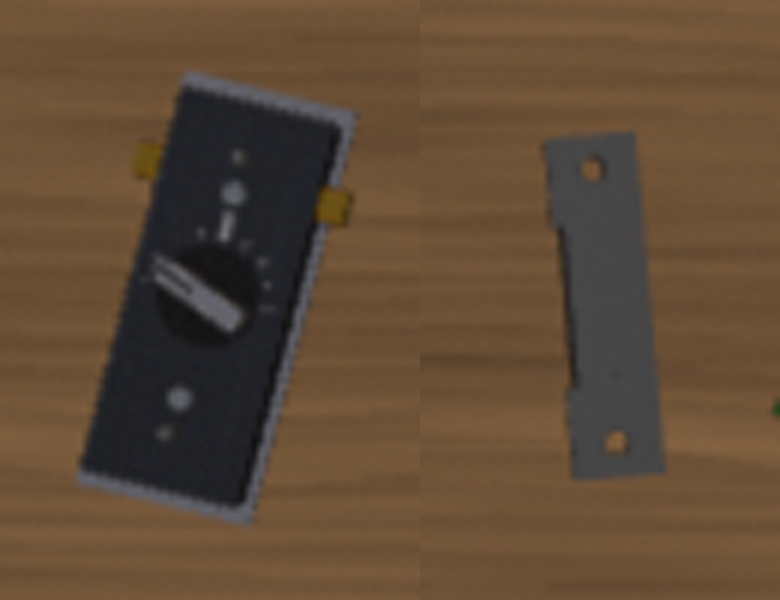

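View pics/cs1.png

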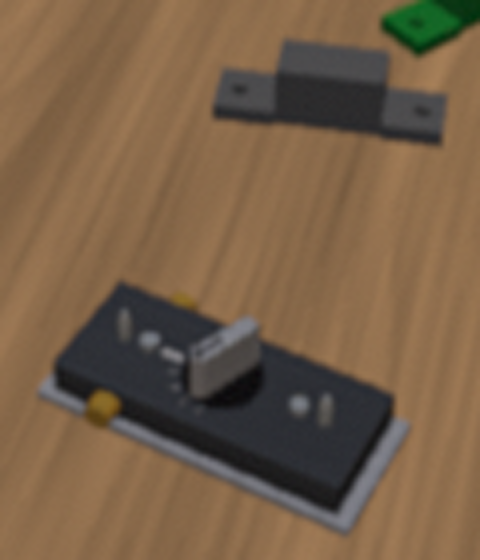

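```bash
cat > h.py <<'E'
import numpy as np
from scipy.optimize import least_squares
from bench import camera_model
M={n:camera_model(n) for n in("side","top")}
def proj(n,P,k1=0):
    m=M[n];T=m["T"];P=np.atleast_2d(P)
    c=(P-T[:3,3])@T[:3,:3]
    f=200/np.tan(np.radians(m["fovy"]/2))
    x=c[:,0]/-c[:,2];y=-c[:,1]/-c[:,2]
    d=1+k1*(x*x+y*y)
    return np.c_[m["cx"]+f*x*d,m["cy"]+f*y*d]
def obj(p,L):
    L=np.asarray(L,float);c,s=np.cos(p[2]),np.sin(p[2])
    return np.c_[p[0]+c*L[:,0]-s*L[:,1],p[1]+s*L[:,0]+c*L[:,1],L[:,2]]
def fit(obs,p0,dist=False):
    # obs list (cam, L, px)
    def r(p):
        o=[]
        for n,L,px in obs:
            k=(p[3] if n=="top" else p[4]) if dist else 0
            o.append(proj(n,obj(p,[L]),k)[0]-px)
        return np.ravel(o)
    q=list(p0)+([0,0] if dist else [])
    return least_squares(r,q,loss="soft_l1",f_scale=0.7),r
def crop(pts,x0,y0,k): return [((x+.5)/k-.5+x0,(y+.5)/k-.5+y0) for x,y in pts]
E
cat > m1.py <<'E'
from h import *
mm=1e-3
LH=[(45,0,35),(-45,0,35),(60,0,48),(-60,0,48),(30,0,30)]
# corners: +x+y,+x-y,-x-y,-x+y
F=[(93,39,6),(93,-39,6),(-93,-39,6),(-93,39,6)]; B=[(85,35,30),(85,-35,30),(-85,-35,30),(-85,35,30)]
t=[(234,193),(179,399),(239,156),(164,433),(227,225),(185,72),(357,113),(251,523),(78,482),(180,85),(343,125),(243,507),(85,470)]
obs=[("top",np.array(L)*mm,np.array(p)) for L,p in zip(LH+F+B,crop(t,205,180,6))]
s=[(150,341),(299,405),(122,310),(325,394),(172,354),(40,390),(346,532),(408,426),(56,365),(338,490),(393,398),(122,284)]
SL=LH+[F[0],F[3],F[2],B[0],B[3],B[2],B[1]]
obs2=[("side",np.array(L)*mm,np.array(p)) for L,p in zip(SL,crop(s,255,180,4))]
for o,d in ((obs,0),(obs2,0),(obs+obs2,0),(obs+obs2,1)):
    f,r=fit(o,[.6,.15,-.2],d); print("H",f.x.round(4)); print(r(f.x).reshape(-1,2).round(1).tolist())
LC=[(60,0,12),(-60,0,12),(75,20,12),(75,-20,12),(-75,-20,12),(-75,20,12)]
ct=[(173,168),(197,441),(125,143),(214,132),(245,473),(154,479)]
o1=[("top",np.array(L)*mm,np.array(p)) for L,p in zip(LC,crop(ct,310,180,6))]
LS=[(60,0,12),(-60,0,12),(35,-20+3,44),(-35,-17,44),(-35,17,44),(35,17,44)]
cs=[(240,90),(422,111),(286,41),(389,53),(386,85),(277,72)]
o2=[("side",np.array(L)*mm,np.array(p)) for L,p in zip(LS,crop(cs,255,180,4))]
for o,d in ((o1,0),(o2,0),(o1+o2,0)):
    f,r=fit(o,[.6,-.1,.1],d); print("C",f.x.round(4)); print(r(f.x).reshape(-1,2).round(1).tolist())
E
python3 m1.py
```

```text
H [ 0.5679  0.1299 -0.2264]
[[0.1, -0.1], [0.4, -0.2], [-0.1, 0.0], [0.5, 0.1], [0.1, 0.3], [0.2, -0.3], [0.1, -0.2], [0.2, 0.4], [0.0, 0.2], [0.1, -0.2], [-0.8, -0.4], [-0.6, 0.3], [-0.9, -0.0]]
H [ 0.5679  0.1315 -0.2432]
[[-0.2, -0.3], [-0.1, -0.1], [0.6, 0.7], [0.2, 1.3], [0.3, 0.6], [-0.9, 0.0], [-0.0, 0.1], [0.6, -0.2], [-1.4, -1.0], [-0.1, 0.1], [1.0, -0.8], [-0.4, -1.4]]
H [ 0.568   0.1306 -0.2352]
[[-0.1, -0.1], [-0.0, -0.3], [-0.2, 0.0], [-0.0, -0.0], [-0.1, 0.3], [0.2, -0.4], [0.1, -0.0], [-0.4, 0.4], [-0.5, -0.1], [0.1, -0.3], [-0.8, -0.3], [-1.2, 0.3], [-1.4, -0.2], [-0.2, -0.5], [0.0, -0.5], [0.6, 0.5], [0.4, 0.8], [0.3, 0.4], [-0.9, 0.0], [0.3, -0.4], [0.6, -0.8], [-1.4, -1.0], [0.2, -0.4], [1.0, -1.4], [-0.5, -1.5]]
H [ 0.5677  0.1314 -0.2366 -0.1252 -0.0169]
[[-0.1, -0.0], [0.1, -0.4], [-0.2, 0.2], [0.2, -0.2], [-0.1, 0.4], [0.4, -0.3], [-0.0, 0.1], [-0.3, 0.1], [0.1, -0.5], [0.3, -0.1], [-0.9, -0.1], [-1.1, 0.1], [-0.8, -0.7], [-0.2, -0.3], [0.1, -0.3], [0.7, 0.8], [0.4, 1.1], [0.4, 0.6], [-0.8, 0.2], [0.3, -0.2], [0.6, -0.5], [-1.3, -0.8], [0.2, -0.2], [1.1, -1.1], [-0.5, -1.3]]
C [ 0.5672 -0.1309  0.0961]
[[-0.1, 0.1], [-0.0, 0.3], [-0.1, -0.8], [0.1, -0.2], [0.1, 0.0], [0.0, 0.3]]
C [ 0.5659 -0.1294  0.0983]
[[0.1, 0.0], [0.3, 0.1], [-0.6, -0.2], [0.5, -0.2], [-0.0, 0.0], [-0.3, 0.1]]
C [ 0.5666 -0.1305  0.0969]
[[-0.2, 0.3], [-0.2, 0.5], [-0.3, -0.5], [-0.0, 0.0], [-0.0, 0.3], [-0.1, 0.6], [-0.0, -0.3], [0.1, -0.2], [-0.8, -0.5], [0.3, -0.5], [-0.2, -0.3], [-0.5, -0.2]]
```

```bash
cat > m2.py <<'E'
from h import *
H=[.568,.1303]
# top: ends of bar at z=.06 ; tip mid (157,261)?, blunt mid (233,323); side: tip top (196,357)?, blunt (251,325)
ot=[np.array(p) for p in crop([(155,262),(236,323)],205,180,6)]
os_=[np.array(p) for p in crop([(193,354),(252,323)],255,180,4)]
def r(p,sel):
    o=[]
    for n,px in (("top",ot),("side",os_)):
        if n not in sel: continue
        c,s=np.cos(p[2]),np.sin(p[2])
        P=[(p[0]+.021*a*c,p[1]+.021*a*s,.06) for a in(1,-1)]
        o.append(proj(n,P)-px)
    return np.ravel(o)
for sel in (("top",),("side",),("top","side")):
    f=least_squares(r,[.568,.13,1],args=(sel,)); print(f.x.round(4),np.degrees(f.x[2]),f.fun.round(1))
E
python3 m2.py
```

```text
[0.5684 0.1309 0.9427] 54.010758308603954 [ 0.1  0.  -0.1 -0. ]
[0.5681 0.1307 0.9216] 52.80296781928048 [-0.7  0.7  0.7 -0.8]
[0.5682 0.1308 0.9326] 53.43304054480595 [ 0.1  0.  -0.1  0.1 -0.7  0.8  0.6 -0.8]
```

>>> {"name": "drive_tool", "arguments": {"motion": [{"travel": [0.3,-0.3,0],"twist": [0,0,0.2],"hand": 100},{"travel": [0.6,-0.6,0],"twist": [0,0,0.4],"hand": 100},{"travel": [0.9,-0.9,0],"twist": [0,0,0.6],"hand": 60},{"travel": [0.95,-1,0],"twist": [0,0,0.8],"hand": 45},{"travel": [0.95,-1,0],"twist": [0,0,0.8],"hand": 45}], "squeeze": 20}}

```text
t: 0.72
tool_pos: [0.3573, 0.3994, 0.2303]
tcp_rot: [[0.0, -0.936, -0.351], [-0.002, -0.351, 0.936], [-1.0, 0.001, -0.002]]
contact_force: [0.1, -0.8, -0.1]
opening: 0.0389
```

>>> {"name": "drive_tool", "arguments": {"motion": [{"travel": [0.3,-0.3,0],"twist": [0,0,0.2],"hand": 42},{"travel": [0.5,-0.6,0],"twist": [0,0,0.4],"hand": 42},{"travel": [0.8,-0.9,-0.2],"twist": [0,0,0.6],"hand": 42},{"travel": [1,-1,-0.4],"twist": [0,0,0.734],"hand": 42},{"travel": [1,-1,-0.4],"twist": [0,0,0.734],"hand": 42},{"travel": [1,-1,-0.4],"twist": [0,0,0.734],"hand": 42}]}}

```text
t: 1.48
tool_pos: [0.5578, 0.1967, 0.1475]
tcp_rot: [[-0.002, -0.597, -0.803], [-0.003, -0.803, 0.597], [-1.0, 0.004, -0.0]]
contact_force: [-0.2, 1.3, -0.1]
opening: 0.0358
```

>>> {"name": "drive_tool", "arguments": {"motion": [{"travel": [0.03,-0.2,0],"twist": [0,0,0],"hand": 42},{"travel": [0.052,-0.331,-0.1],"twist": [0,0,0],"hand": 42},{"travel": [0.052,-0.331,-0.3],"twist": [0,0,0],"hand": 42},{"travel": [0.052,-0.331,-0.34],"twist": [0,0,0],"hand": 42},{"travel": [0.052,-0.331,-0.34],"twist": [0,0,0],"hand": 42},{"travel": [0.052,-0.331,-0.34],"twist": [0,0,0],"hand": 42}]}}

```text
t: 2.22
tool_pos: [0.5691, 0.1313, 0.0809]
tcp_rot: [[-0.0, -0.596, -0.803], [-0.003, -0.803, 0.596], [-1.0, 0.003, -0.002]]
contact_force: [0.6, -0.1, 0.5]
opening: 0.0354
```

```bash
cat > snap.py <<'E'
import sys,cv2,numpy as np
from bench import *
from h import proj
tag=sys.argv[1]; s=sense()
x0,y0,w,h=map(int,sys.argv[2:6]); a0,b0,a,b=map(int,sys.argv[6:10])
def c(im,x0,y0,w,h):
    k=min(398/w,590/h); return cv2.resize(im[y0:y0+h,x0:x0+w],None,fx=k,fy=k,interpolation=cv2.INTER_CUBIC),k
S=snapshot("side");T=snapshot("top")
cv2.imwrite(f"pics/{tag}_side.png",S);cv2.imwrite(f"pics/{tag}_top.png",T)
A,k1=c(S,x0,y0,w,h);B,k2=c(T,a0,b0,a,b)
o=np.zeros((max(A.shape[0],B.shape[0]),A.shape[1]+B.shape[1],3),np.uint8)
o[:A.shape[0],:A.shape[1]]=A;o[:B.shape[0],A.shape[1]:]=B
cv2.imwrite(f"pics/{tag}.png",o);print("scales",k1,k2,A.shape)
print(s["t"],s["tool_pos"].round(4),np.degrees(np.arctan2(s["tcp_rot"][1][2],s["tcp_rot"][0][2])).round(2),s["contact_force"].round(2),s["torque"].round(3),s["opening"],s["joints"].round(2))
for n in("side","top"): print(n,proj(n,s["tool_pos"]).round(1))
E
python3 snap.py a 240 160 140 160 190 150 100 150
```

```text
scales 2.842857142857143 3.933333333333333 (455, 398, 3)
2.225 [0.5691 0.1313 0.0809] 143.42 [ 0.63 -0.06  0.51] [-0.047 -0.043 -0.025] 0.03540299097025577 [ 0.21  0.57  1.81 -0.    0.76 -2.29]
side [[309.9 257.3]]
top [[235.5 227.9]]
```

View pics/a.png

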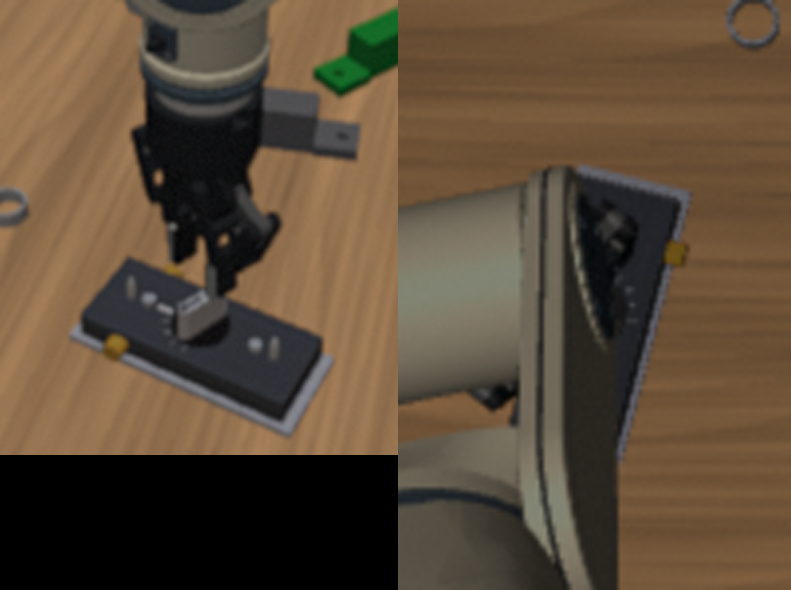

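>>> {"name": "drive_tool", "arguments": {"motion": [{"travel": [-0.004,-0.003,-0.1],"twist": [0,0,0],"hand": 42},{"travel": [-0.004,-0.003,-0.18],"twist": [0,0,0],"hand": 42},{"travel": [-0.004,-0.003,-0.225],"twist": [0,0,0],"hand": 42},{"travel": [-0.004,-0.003,-0.225],"twist": [0,0,0],"hand": 42},{"travel": [-0.004,-0.003,-0.225],"twist": [0,0,0],"hand": 42}]}}

```text
t: 2.95
tool_pos: [0.5684, 0.1305, 0.0358]
tcp_rot: [[-0.0, -0.596, -0.803], [-0.003, -0.803, 0.596], [-1.0, 0.003, -0.002]]
contact_force: [0.4, 0.7, 0.6]
opening: 0.0359
```

>>> {"name": "drive_tool", "arguments": {"motion": [{"travel": [0,0,0],"twist": [0,0,0],"hand": 25},{"travel": [0,0,0],"twist": [0,0,0],"hand": 5},{"travel": [0,0,0],"twist": [0,0,0],"hand": 5},{"travel": [0,0,0],"twist": [0,0,0],"hand": 5},{"travel": [0,0,0],"twist": [0,0,0],"hand": 5},{"travel": [0,0,0],"twist": [0,0,0],"hand": 5}], "squeeze": 25}}

```text
t: 3.7
tool_pos: [0.5682, 0.1311, 0.0364]
tcp_rot: [[-0.0, -0.596, -0.803], [-0.002, -0.803, 0.596], [-1.0, 0.002, -0.001]]
contact_force: [-3.5, 4.8, 4.0]
opening: 0.0091
```

```bash
python3 snap.py b 240 160 140 160 190 150 100 150
```

```text
scales 2.842857142857143 3.933333333333333 (455, 398, 3)
3.7 [0.5682 0.1311 0.0364] 143.39 [-3.46  4.77  4.02] [0.71  0.532 0.041] 0.009089523186129668 [ 0.21  0.64  1.82 -0.    0.68 -2.29]
side [[310.2 271.9]]
top [[238.7 228.6]]
```

View pics/b.png

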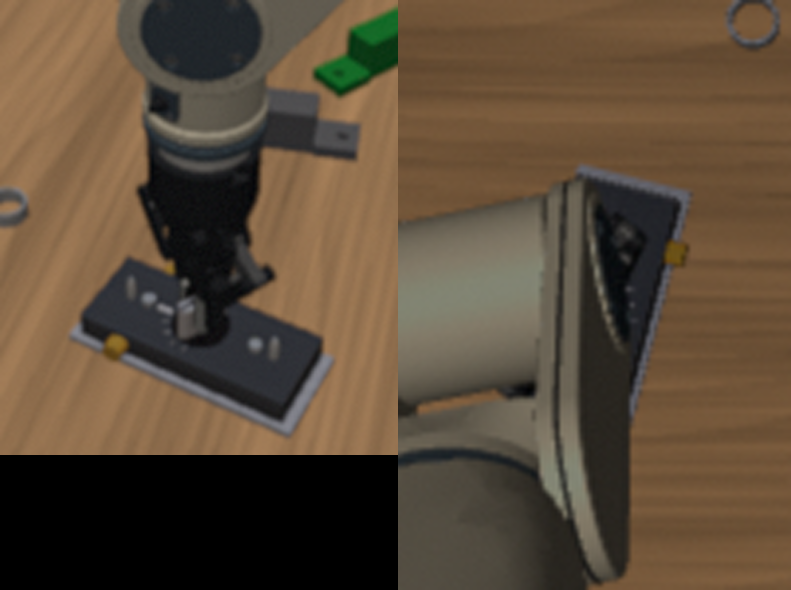

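>>> {"name": "drive_tool", "arguments": {"motion": [{"travel": [-0.003,0.002,0],"twist": [0,0,-0.12],"hand": 5},{"travel": [-0.003,0.002,0],"twist": [0,0,-0.28],"hand": 5},{"travel": [-0.003,0.002,0],"twist": [0,0,-0.44],"hand": 5},{"travel": [-0.003,0.002,0],"twist": [0,0,-0.6],"hand": 5},{"travel": [-0.003,0.002,0],"twist": [0,0,-0.744],"hand": 5},{"travel": [-0.003,0.002,0],"twist": [0,0,-0.744],"hand": 5},{"travel": [-0.003,0.002,0],"twist": [0,0,-0.744],"hand": 5}]}}

```text
t: 4.68
tool_pos: [0.5679, 0.1314, 0.0365]
tcp_rot: [[-0.001, -0.939, -0.343], [-0.002, -0.343, 0.939], [-1.0, 0.001, -0.001]]
contact_force: [1.7, 0.2, -1.1]
opening: 0.0092
```

>>> {"name": "drive_tool", "arguments": {"motion": [{"travel": [0,0,0],"twist": [0,0,-0.14],"hand": 5},{"travel": [0,0,0],"twist": [0,0,-0.3],"hand": 5},{"travel": [0,0,0],"twist": [0,0,-0.46],"hand": 5},{"travel": [0,0,0],"twist": [0,0,-0.62],"hand": 5},{"travel": [0,0,0],"twist": [0,0,-0.746],"hand": 5},{"travel": [0,0,0],"twist": [0,0,-0.746],"hand": 5},{"travel": [0,0,0],"twist": [0,0,-0.746],"hand": 5},{"travel": [0,0,0],"twist": [0,0,-0.746],"hand": 5}]}}

```text
t: 5.68
tool_pos: [0.5678, 0.1317, 0.0365]
tcp_rot: [[-0.002, -0.973, 0.233], [-0.001, 0.233, 0.973], [-1.0, 0.002, -0.001]]
contact_force: [0.4, 4.4, -2.5]
opening: 0.0095
```

```bash
python3 snap.py c 240 160 140 160 190 150 100 150
```

```text
scales 2.842857142857143 3.933333333333333 (455, 398, 3)
5.675 [0.5678 0.1317 0.0365] 76.55 [ 0.4   4.44 -2.46] [ 0.707 -0.     0.032] 0.00946707087009723 [ 0.21  0.64  1.82 -0.    0.68 -1.13]
side [[310.3 272.1]]
top [[238.4 228.7]]
```

View pics/c.png

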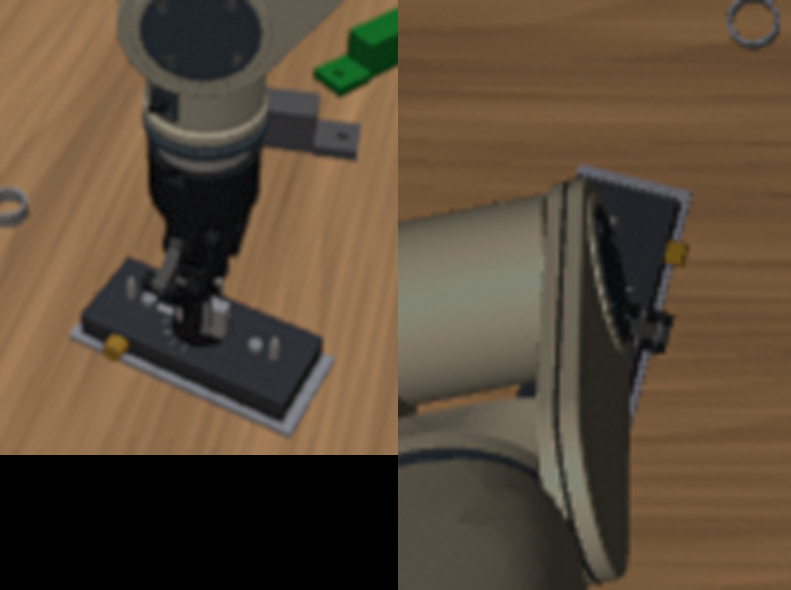

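>>> {"name": "drive_tool", "arguments": {"motion": [{"travel": [0,0,0],"twist": [0,0,0],"hand": 20},{"travel": [0,0,0],"twist": [0,0,0],"hand": 42},{"travel": [0,0,0],"twist": [0,0,0],"hand": 42},{"travel": [0,0,0],"twist": [0,0,0],"hand": 42},{"travel": [0,0,0.15],"twist": [0,0,0],"hand": 42},{"travel": [0,0,0.4],"twist": [0,0,0],"hand": 42},{"travel": [0,-0.3,0.5],"twist": [0,0,0.1],"hand": 60},{"travel": [0,-0.6,0.5],"twist": [0,0,0.2],"hand": 70},{"travel": [0,-0.9,0.5],"twist": [0,0,0.3],"hand": 80},{"travel": [0,-1,0.5],"twist": [0,0,0.42],"hand": 80},{"travel": [0,-1,0.5],"twist": [0,0,0.42],"hand": 80},{"travel": [0,-1,0.5],"twist": [0,0,0.42],"hand": 80}]}}

```text
t: 7.28
tool_pos: [0.5677, -0.0678, 0.1364]
tcp_rot: [[-0.002, -0.996, -0.093], [-0.001, -0.093, 0.996], [-1.0, 0.002, -0.001]]
contact_force: [0.0, -0.4, 0.2]
opening: 0.0685
```

```bash
python3 snap.py d 240 160 140 160 200 175 180 110
```

```text
scales 2.842857142857143 2.2111111111111112 (455, 398, 3)
7.275 [ 0.5677 -0.0678  0.1364] 95.34 [ 0.03 -0.38  0.19] [ 0.017 -0.042  0.022] 0.06852269403354651 [-0.14  0.47  1.81 -0.    0.86 -1.8 ]
side [[333.7 179.6]]
top [[317.3 229. ]]
```

View pics/d.png

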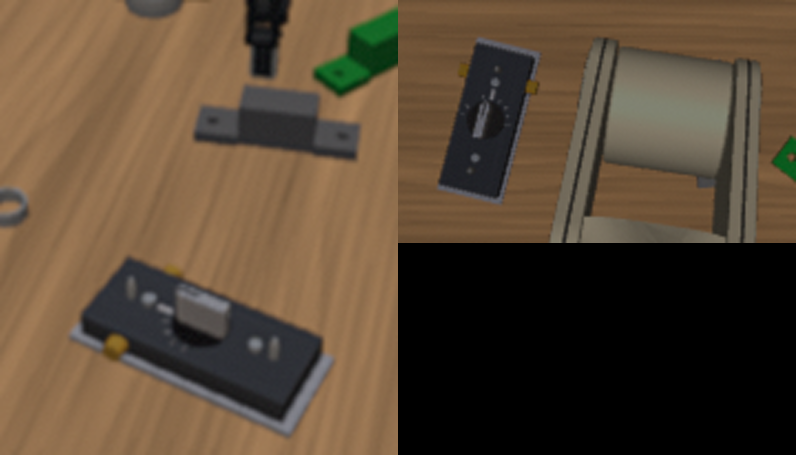

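Run:
```python
import cv2
t=cv2.imread("pics/d_top.png")[180:280,205:275]
cv2.imwrite("pics/d2.png",cv2.resize(t,None,fx=6,fy=6,interpolation=cv2.INTER_CUBIC))
```

```text
(no output)
```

View pics/d2.png

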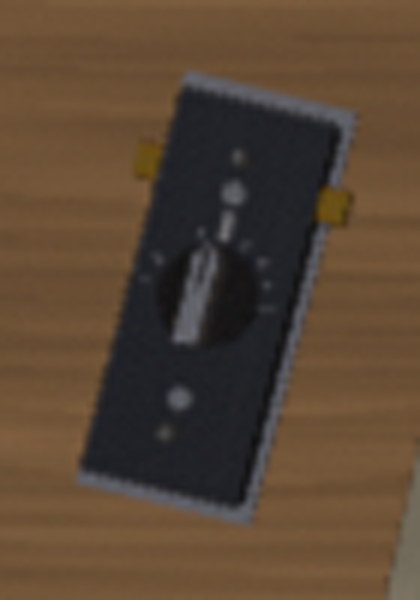

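```bash
cat > ov.py <<'E'
import cv2,sys
from h import *
H=[.568,.1303]
outs=[]
for n,(x0,y0,w,h) in (("top",(218,205,40,60)),("side",(285,235,60,60))):
  im0=cv2.imread(f"pics/d_{n}.png")[y0:y0+h,x0:x0+w]
  k=10 if n=="top" else 6.6
  for a in(-13.4,-10.4):
    im=cv2.resize(im0,None,fx=k,fy=k,interpolation=cv2.INTER_CUBIC)
    th=np.radians(a);c,s=np.cos(th),np.sin(th)
    L=np.array([(21,0),(16,5),(-21,5),(-21,-5),(16,-5)])/1e3
    P=np.array([(H[0]+c*u-s*v,H[1]+s*u+c*v,.06) for u,v in L])
    p=((proj(n,P)-[x0,y0]+.5)*k).astype(int)
    cv2.polylines(im,[p],True,(0,255,0) ,1)
    outs.append(im)
hh=600
o=np.hstack([cv2.copyMakeBorder(i,0,hh-i.shape[0],0,0,cv2.BORDER_CONSTANT) for i in outs[:2]])
cv2.imwrite("pics/ov_t.png",o[:, :800]);cv2.imwrite("pics/ov_s.png",np.hstack(outs[2:]))
E
python3 ov.py
```

```text
(no output)
```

View pics/ov_t.png

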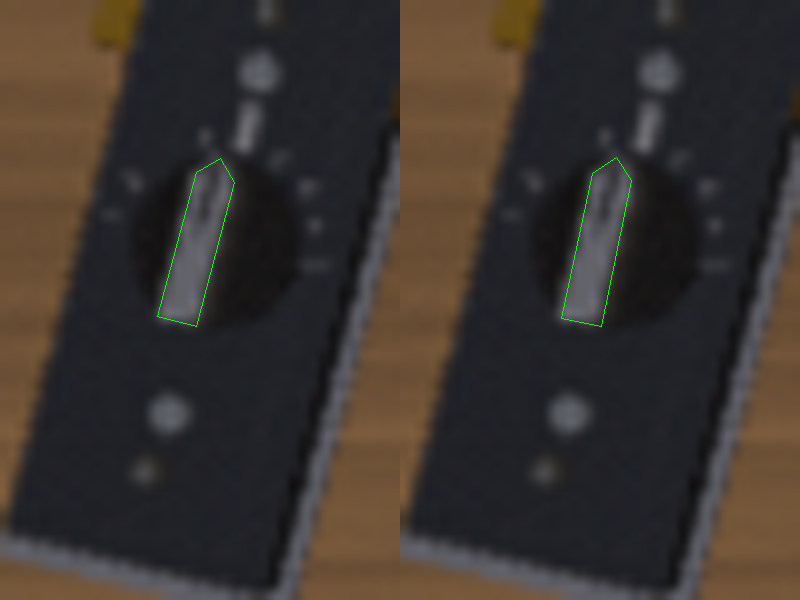

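View pics/ov_s.png

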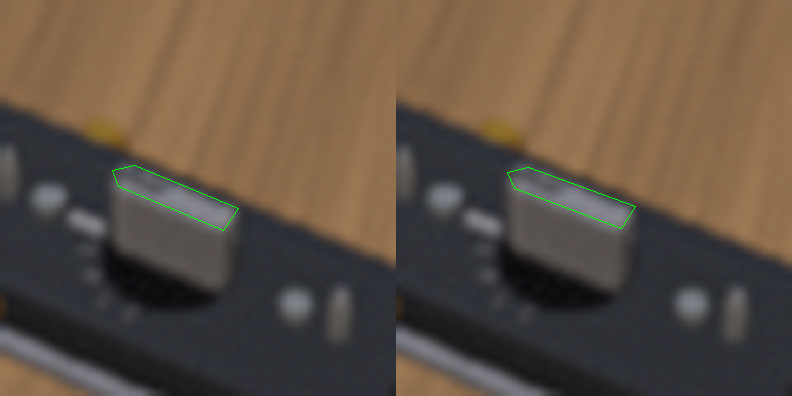

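>>> {"name": "drive_tool", "arguments": {"motion": [{"travel": [-0.002,-0.2,0],"twist": [0,0,0],"hand": 80},{"travel": [-0.002,-0.31,-0.15],"twist": [0,0,0],"hand": 80},{"travel": [-0.002,-0.31,-0.3],"twist": [0,0,0],"hand": 80},{"travel": [-0.002,-0.31,-0.35],"twist": [0,0,0],"hand": 80},{"travel": [-0.002,-0.31,-0.35],"twist": [0,0,0],"hand": 80}]}}

```text
t: 8.0
tool_pos: [0.5672, -0.1283, 0.0661]
tcp_rot: [[-0.003, -0.995, -0.096], [-0.001, -0.096, 0.995], [-1.0, 0.003, -0.0]]
contact_force: [-0.4, 0.2, 0.4]
opening: 0.0686
```

```bash
python3 snap.py e 290 150 100 80 290 170 100 110
```

```text
scales 3.98 3.98 (318, 398, 3)
8.0 [ 0.5672 -0.1283  0.0661] 95.5 [-0.36  0.24  0.45] [ 0.009  0.044 -0.005] 0.06855452845727988 [-0.24  0.59  1.81 -0.    0.74 -1.91]
side [[338.  188.5]]
top [[341.  230.1]]
```

View pics/e.png

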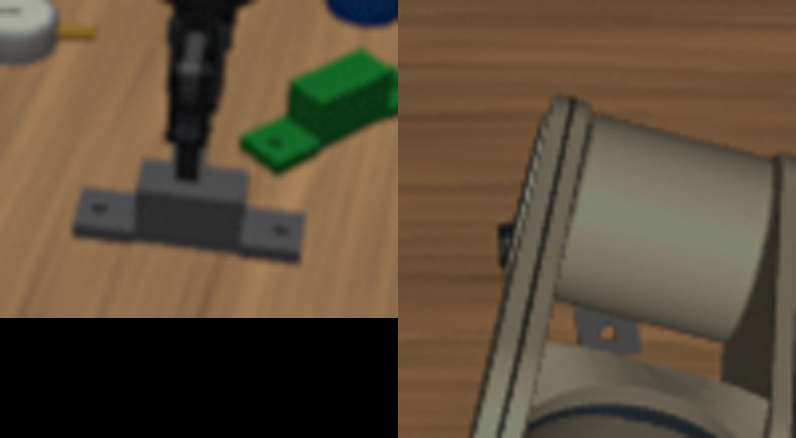

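>>> {"name": "drive_tool", "arguments": {"motion": [{"travel": [0,-0.006,-0.1],"twist": [0,0,0],"hand": 80},{"travel": [0,-0.006,-0.2],"twist": [0,0,0],"hand": 80},{"travel": [0,-0.006,-0.27],"twist": [0,0,0],"hand": 80},{"travel": [0,-0.006,-0.285],"twist": [0,0,0],"hand": 80},{"travel": [0,-0.006,-0.285],"twist": [0,0,0],"hand": 80},{"travel": [0,-0.006,-0.285],"twist": [0,0,0],"hand": 55},{"travel": [0,-0.006,-0.285],"twist": [0,0,0],"hand": 25},{"travel": [0,-0.006,-0.285],"twist": [0,0,0],"hand": 25},{"travel": [0,-0.006,-0.285],"twist": [0,0,0],"hand": 25},{"travel": [0,-0.006,-0.285],"twist": [0,0,0],"hand": 25}], "squeeze": 60}}

```text
t: 9.35
tool_pos: [0.5688, -0.1302, 0.0111]
tcp_rot: [[0.001, -0.995, -0.096], [-0.002, -0.096, 0.995], [-1.0, -0.001, -0.002]]
contact_force: [-1.6, -0.2, 5.0]
opening: 0.0332
```

```bash
python3 snap.py f 290 150 100 80 290 170 100 110
```

```text
scales 3.98 3.98 (318, 398, 3)
9.35 [ 0.5688 -0.1302  0.0111] 95.49 [-1.55 -0.15  5.02] [-0.022  0.195  0.012] 0.033160077720725586 [-0.24  0.69  1.82 -0.    0.64 -1.91]
side [[336.4 204.7]]
top [[340.1 229.8]]
```

View pics/f.png

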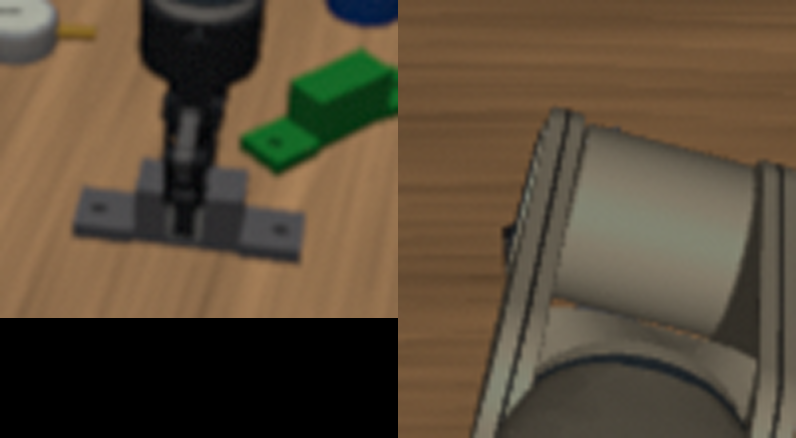

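>>> {"name": "drive_tool", "arguments": {"motion": [{"travel": [0,0,0.05],"twist": [0,0,0],"hand": 25},{"travel": [0,0,0.2],"twist": [0,0,0],"hand": 25},{"travel": [0,0,0.4],"twist": [0,0,0],"hand": 25},{"travel": [0,0,0.5],"twist": [0,0,0],"hand": 25},{"travel": [0,0.2,0.5],"twist": [0,0,-0.1],"hand": 25},{"travel": [0,0.45,0.5],"twist": [0,0,-0.2],"hand": 25},{"travel": [0,0.7,0.5],"twist": [0,0,-0.3],"hand": 25},{"travel": [0,0.9,0.5],"twist": [0,0,-0.42],"hand": 25},{"travel": [0,1,0.5],"twist": [0,0,-0.42],"hand": 25},{"travel": [0,1,0.5],"twist": [0,0,-0.42],"hand": 25}]}}

```text
t: 10.7
tool_pos: [0.5686, 0.0707, 0.1112]
tcp_rot: [[0.0, -0.974, 0.228], [-0.002, 0.228, 0.974], [-1.0, -0.001, -0.002]]
contact_force: [0.4, -1.2, -2.8]
opening: 0.0333
```

>>> {"name": "drive_tool", "arguments": {"motion": [{"travel": [0.007,0.15,0],"twist": [0,0,-0.006],"hand": 25},{"travel": [0.007,0.303,0],"twist": [0,0,-0.006],"hand": 25},{"travel": [0.007,0.303,-0.13],"twist": [0,0,-0.006],"hand": 25},{"travel": [0.007,0.303,-0.13],"twist": [0,0,-0.006],"hand": 25},{"travel": [0.007,0.303,-0.13],"twist": [0,0,-0.006],"hand": 25}]}}

```text
t: 11.32
tool_pos: [0.5703, 0.1303, 0.0856]
tcp_rot: [[0.0, -0.972, 0.234], [-0.002, 0.234, 0.972], [-1.0, -0.001, -0.002]]
contact_force: [0.5, 0.0, -1.8]
opening: 0.0329
```

```bash
python3 snap.py g 240 190 130 130 190 170 100 110
python3 - <<'E'
import cv2
t=cv2.imread("pics/g_side.png")[210:310,245:365]
cv2.imwrite("pics/g2.png",cv2.resize(t,None,fx=6,fy=6,interpolation=cv2.INTER_CUBIC))
E
```

```text
scales 3.0615384615384613 3.98 (398, 398, 3)
11.325 [0.5703 0.1303 0.0856] 76.48 [ 0.47  0.04 -1.77] [-0.061  0.013  0.008] 0.03291034740746762 [ 0.21  0.57  1.8  -0.    0.77 -1.13]
side [[309.5 255.2]]
top [[235.6 227.3]]
```

View pics/g.png

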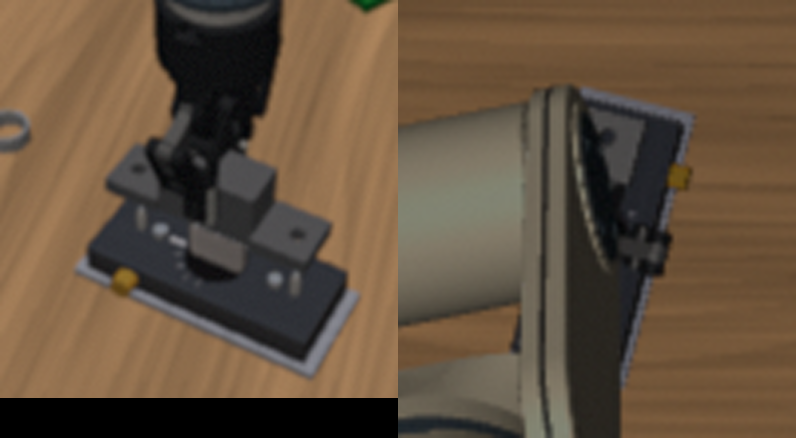

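View pics/g2.png

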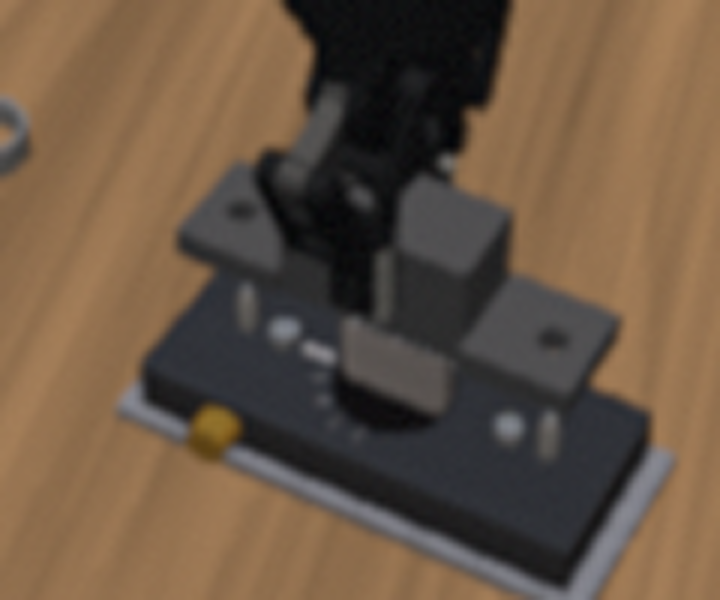

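```bash
cat > m3.py <<'E'
from h import *
L=np.array([(60,0,12),(-60,0,12),(75,20,12),(75,-20,12),(-75,20,12),(-75,-20,12),(-35,-17,44),(-35,17,44)])/1e3
px=np.array(crop([(241,210),(554,340),(180,233),(240,163),(570,385),(620,320),(511,213),(462,275)],245,210,6))
def r(p):
    P=obj(p[:3],L);P[:,2]+=p[3];return (proj("side",P)-px).ravel()
f=least_squares(r,[.568,.13,-.23,.07],loss="soft_l1",f_scale=.7);print(f.x.round(4));print(r(f.x).reshape(-1,2).round(1).tolist())
def r2(q): return r([*q,.0755])
f=least_squares(r2,[.568,.13,-.23],loss="soft_l1",f_scale=.7);print(f.x.round(4));print(r2(f.x).reshape(-1,2).round(1).tolist())
# housing tops, side, in same image: dowel tips & pads
L2=np.array([(45,0,35),(-45,0,35),(60,0,48),(-60,0,48)])/1e3
p2=np.array(crop([(285,328),(509,427),(246,285),(549,411)],245,210,6))
def r3(p): return (proj("side",obj(p,L2))-p2).ravel()
f=least_squares(r3,[.568,.13,-.23]);print(f.x.round(4),f.fun.round(1))
E
python3 m3.py
```

```text
[ 0.5703  0.1229 -0.2368  0.0664]
[[0.7, 0.3], [-0.2, -0.3], [-0.3, -0.1], [-0.2, -0.1], [-0.5, 1.7], [-0.2, -0.8], [0.3, -0.2], [0.6, 0.4]]
[ 0.5683  0.1315 -0.2417]
[[0.3, 0.1], [-0.0, -0.0], [-0.9, -0.3], [-0.6, -0.4], [-0.3, 2.2], [0.2, -0.5], [0.4, -0.2], [0.5, 0.4]]
[ 0.5683  0.1299 -0.2373] [-0.2 -0.2 -0.1 -0.7  0.2  0.3  0.1  0.6]
```

>>> {"name": "drive_tool", "arguments": {"motion": [{"travel": [0,0.003,-0.04],"twist": [0,0,0],"hand": 25},{"travel": [0,0.003,-0.08],"twist": [0,0,0],"hand": 25},{"travel": [0,0.003,-0.11],"twist": [0,0,0],"hand": 25},{"travel": [0,0.003,-0.13],"twist": [0,0,0],"hand": 25},{"travel": [0,0.003,-0.145],"twist": [0,0,0],"hand": 25},{"travel": [0,0.003,-0.145],"twist": [0,0,0],"hand": 25}]}}

```text
t: 12.18
tool_pos: [0.5706, 0.1312, 0.0568]
tcp_rot: [[0.001, -0.972, 0.234], [-0.002, 0.234, 0.972], [-1.0, -0.001, -0.002]]
contact_force: [-0.2, 0.7, -1.8]
opening: 0.0335
```

```bash
python3 snap.py i 240 190 130 130 190 170 100 110
python3 - <<'E'
import cv2
t=cv2.imread("pics/i_side.png")[210:310,245:365]
cv2.imwrite("pics/i2.png",cv2.resize(t,None,fx=6,fy=6,interpolation=cv2.INTER_CUBIC))
E
```

```text
scales 3.0615384615384613 3.98 (398, 398, 3)
12.175 [0.5706 0.1312 0.0568] 76.48 [-0.18  0.72 -1.76] [-0.006  0.014  0.015] 0.03348195505123055 [ 0.21  0.61  1.81 -0.    0.72 -1.13]
side [[309.1 265.2]]
top [[237.3 227.5]]
```

View pics/i2.png

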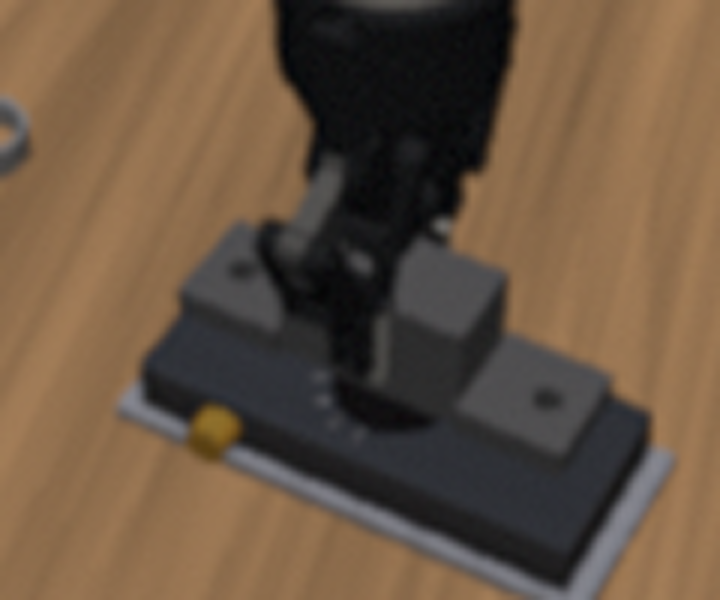

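>>> {"name": "drive_tool", "arguments": {"motion": [{"travel": [-0.001,0,-0.015],"twist": [0,0,0],"hand": 25},{"travel": [-0.001,0,-0.03],"twist": [0,0,0],"hand": 25},{"travel": [-0.001,0,-0.045],"twist": [0,0,0],"hand": 25},{"travel": [-0.001,0,-0.045],"twist": [0,0,0],"hand": 25}]}}

```text
t: 12.78
tool_pos: [0.5704, 0.1312, 0.0478]
tcp_rot: [[0.001, -0.972, 0.234], [-0.002, 0.234, 0.972], [-1.0, -0.002, -0.002]]
contact_force: [0.8, 0.1, -2.0]
opening: 0.0333
```

>>> {"name": "drive_tool", "arguments": {"motion": [{"travel": [0,0,-0.01],"twist": [0,0,0],"hand": 25},{"travel": [0,0,-0.02],"twist": [0,0,0],"hand": 25},{"travel": [0,0,-0.025],"twist": [0,0,0],"hand": 25},{"travel": [0,0,-0.025],"twist": [0,0,0],"hand": 25}], "squeeze": 80}}

```text
t: 13.28
tool_pos: [0.5705, 0.1312, 0.0431]
tcp_rot: [[0.001, -0.972, 0.234], [-0.002, 0.234, 0.972], [-1.0, -0.002, -0.002]]
contact_force: [-1.8, -0.5, 5.8]
opening: 0.0331
```

>>> {"name": "drive_tool", "arguments": {"motion": [{"travel": [0,0,-0.008],"twist": [0,0,0],"hand": 25},{"travel": [0,0,-0.014],"twist": [0,0,0],"hand": 25},{"travel": [0,0,-0.018],"twist": [0,0,0],"hand": 25},{"travel": [0,0,-0.018],"twist": [0,0,0],"hand": 25}]}}

```text
t: 13.78
tool_pos: [0.5705, 0.1312, 0.0411]
tcp_rot: [[0.001, -0.972, 0.234], [-0.002, 0.234, 0.972], [-1.0, -0.002, -0.002]]
contact_force: [-6.2, -1.6, 18.3]
opening: 0.0329
```

```bash
python3 snap.py j 240 190 130 130 190 170 100 110
python3 - <<'E'
import cv2
t=cv2.imread("pics/j_side.png")[210:310,245:365]
cv2.imwrite("pics/j2.png",cv2.resize(t,None,fx=6,fy=6,interpolation=cv2.INTER_CUBIC))
from h import *
im=cv2.imread("pics/j_side.png")[210:310,245:365]; im=cv2.resize(im,None,fx=6,fy=6,interpolation=cv2.INTER_CUBIC)
L=np.array([(75,20,12),(75,-20,12),(-75,-20,12),(-75,20,12),(-75,20,0),(75,20,0),(75,20,12)])/1e3
D=np.array([(35,17,44),(35,-17,44),(-35,-17,44),(-35,17,44)])/1e3
for A in(L,D):
    P=obj([.5683,.1303,-.2373],A);P[:,2]+=.030
    cv2.polylines(im,[((proj("side",P)-[245,210]+.5)*6).astype(int)],A is D,(0,255,0),1)
cv2.imwrite("pics/j3.png",im)
E
```

```text
scales 3.0615384615384613 3.98 (398, 398, 3)
13.775 [0.5705 0.1312 0.0411] 76.48 [-6.2  -1.57 18.26] [-0.153  1.116  0.019] 0.03288596981316301 [ 0.21  0.64  1.81 -0.    0.69 -1.13]
side [[309.1 270.2]]
top [[238.3 227.6]]
```

View pics/j2.png

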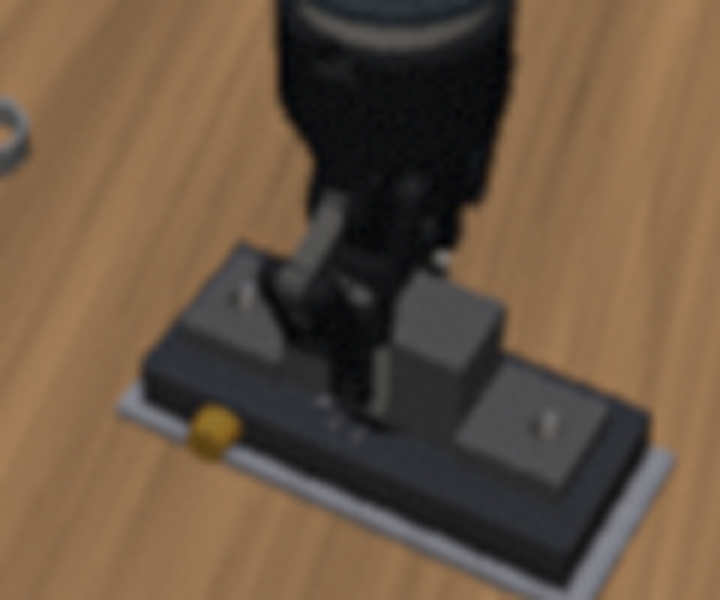

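View pics/j3.png

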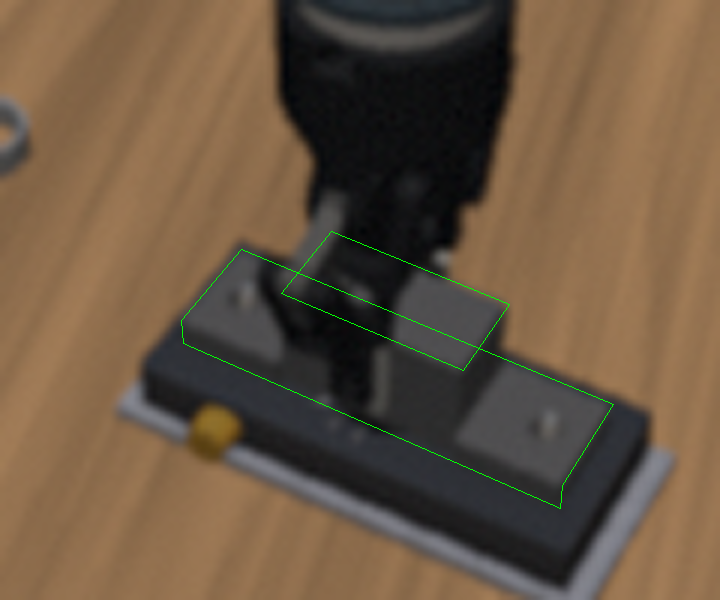

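>>> {"name": "drive_tool", "arguments": {"motion": [{"travel": [0,0,-0.009],"twist": [0,0,0],"hand": 25},{"travel": [0,0,-0.011],"twist": [0,0,0],"hand": 25},{"travel": [0,0,-0.011],"twist": [0,0,0],"hand": 25},{"travel": [0,0,-0.011],"twist": [0,0,0],"hand": 25},{"travel": [0,0,-0.011],"twist": [0,0,0],"hand": 25},{"travel": [0,0,-0.011],"twist": [0,0,0],"hand": 25}]}}

```text
t: 14.62
tool_pos: [0.5705, 0.1312, 0.0411]
tcp_rot: [[0.002, -0.972, 0.234], [-0.002, 0.234, 0.972], [-1.0, -0.002, -0.001]]
contact_force: [-9.0, -2.2, 23.7]
opening: 0.0332
```

```bash
python3 snap.py k 240 190 130 130 190 170 100 110
```

```text
scales 3.0615384615384613 3.98 (398, 398, 3)
14.625 [0.5705 0.1312 0.0411] 76.48 [-9.03 -2.16 23.66] [-0.23   1.468  0.03 ] 0.03316163306696571 [ 0.21  0.64  1.81 -0.    0.69 -1.13]
side [[309.1 270.2]]
top [[238.3 227.6]]
```

View pics/k_side.png

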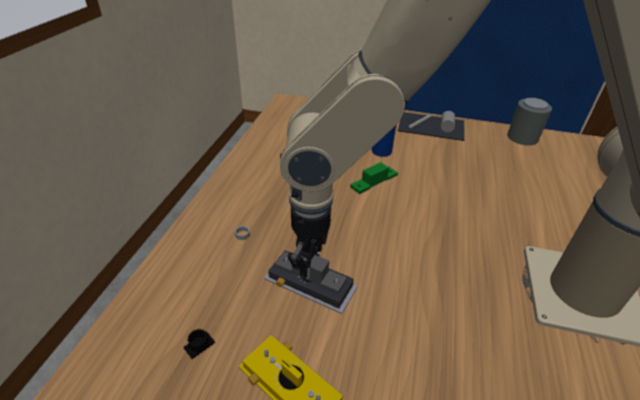

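```bash
python3 -c "
from bench import *
print(sign_off())"
```

```text
the job is handed in; nothing more can be done
None
```

The knob is set to the index mark. The cover is on both dowels, pressed fully home, and still held shut. I handed the job in at about 14.6 s of robot time.

- **Knob:** I gripped the bar and turned it about 67° clockwise. Seen from both cameras afterwards, its pointed end lies along the housing's +x axis, at the index mark. The side view matches to within about 1°. The top view alone could be read as 1–2° off.
- **Cover fit:** I gripped the dome by its flat sides and lowered it over the knob. There was no noticeable sideways force until the spring pads were reached, and the last pictures show both dowels standing through the flange holes.
- **Pressed home:** The final push raised the upward force from 18 N to 24 N with no further movement (tool height steady at 41.1 mm). That is a hard stop, well above the 9 N the springs need. The projected outline of a fully home cover also matches the image to within about 1 mm.
- **Remaining disagreement:** A sideways force of about 9 N in x remains under the push. The camera and the grip also differed by about 1.3 mm on the housing's y position; I went by the grip.
- **Bystanders:** I never touched the bottle, spacer, light mount or gauge. In the last side view the spacer and light mount are where they were; the arm hides the gauge and part of the bottle.

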